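Zero the torque tester, find the cap's thread hand and lift the cap off

TASK

On the green torque tester, first turn the zero knob until its red pointer stands on the green zero mark. Then take the black knurled cap off its spindle: nobody knows whether its quarter-turn thread is right- or left-handed, so try it both ways if need be, turn it the way that yields until it is free, and lift it off. Finish while still holding the cap in the gripper, upright, still and at least 10 cm above its seat, with the pointer still on zero and the other things on the bench left where they are.

Things in the scene. Friction and masses are not known exactly. Their poses are not given: they have to be found in the camera images.
- tester: Green cast torque tester fixed to the bench, 110 (x) by 250 mm (y); origin: centre of its underside on the bench top. At its y = +75 mm the round dial head (diameter 100 mm, dial 81 mm above the bench) with the zero knob on top; at y = -75 mm a round boss (60 mm across, top 40 mm above the bench) with a steel spindle 36 mm tall hidden under the cap. The base between is at most 28 mm high.
- cap_seat (a point): Point on the spindle axis at the boss top, 40 mm above the bench, where the cap's underside rests at the start; axes as the tester's. The spindle's interrupted quarter-turn thread is of unknown hand, drawn anew each time: right-handed loosens anticlockwise seen from above, left-handed clockwise. Lifted straight up, a loosened cap is clear of the spindle after 40 mm.
- cap: Loose black knurled cap, diameter 48 mm, 45 mm tall, 0.12 kg; white index line on top along its +x; origin: centre of its underside. Starts at the tester's yaw. The wrong way it turns some 5 degrees to a firm stop and cannot be lifted (2 mm play); the right way it turns freely without rising, lifts off from 65 degrees on, and stops at 80 (free to lift). Fingers turning on at a stop slip round it.
- zero_knob (a joint): Zero knob's angle about the vertical, rad: 0 when its red pointer stands on the green zero mark, which lies toward the tester's +x from the knob's axis; grows anticlockwise seen from above. Stops at -1.75 and 1.75, starts between 0.5 and 1.35; light friction (0.04 N m) holds it where it is left.
- knob_grip (a point): Point on the knob's vertical axis, in the middle of its black bar grip, 110 mm above the bench; its x axis runs along the bar toward the pointer. The bar is 16 mm wide, 44 mm long and reaches from 87 mm to 120 mm above the bench; below it are a disc of diameter 48 mm and the dial.
- spanner_13: Bystander: steel combination spanner lying flat, 180 x 26 x 8 mm; origin under its centre.
- pliers: Bystander: pliers with red handles lying flat, 157 x 48 x 12 mm; origin under its centre.
- oil_can: Bystander: dark oil can with a long bent spout, 158 mm tall, 116 x 62 mm; origin under its centre.
- masking_tape: Bystander: roll of masking tape lying flat, diameter 94 mm, 30 mm high; origin under its centre.
- brass_hinge: Bystander: small brass butt hinge lying flat, 62 x 55 x 8 mm; origin under its centre.

How it is judged:
By the outcome, as a careful person would: the job done as asked, in the order asked, and still so for the second after the job is handed in, while the arm keeps its last pose, push and grip.
It also fails if it takes over 48 s, if anything falls off the work surface, if the arm or the gripper's body presses on something with over 40 N, if the wrist force passes 120 N, or if a joint passes its speed limit or range.

ROBOT

A 6-joint arm with a two-finger parallel gripper is mounted at the origin on a cart in front of the work surface, level with it; the furniture and walls round the work are solid. World frame = base frame: x ahead of the robot, y to its left, z up, the work surface at z = 0. Lengths are in mm, angles in degrees, forces in N, time in s.
With the tool pointing down it reaches from about 300 to 750 mm from the base axis. Payload 8.5 kg.
Tool frame: the origin (TCP) lies between the finger pads; the fingertips stand 8 mm ahead of it and the grasp point (between the pads) lies 11 mm behind it (robot.tcp_to_tips is the distance from the TCP to the fingertips, in mm); z points along the fingers, y is the line along which they close (so a half turn about z gives the same grasp; the last joint's range is limited). The gripper opens to 85 mm and grips with 20 to 120 N. Pads are 22 mm wide; open, the fingers measure 114 mm over their backs; the gripper's body (76 mm by 85 mm) begins 54 mm behind the grasp point. The pads swing forward as they close: fully open they stand 13 mm farther back than shut.
Start: joints at [58.997, 21.807, 74.336, -0, 83.858, -12.336], TCP at [176.028, 521.052, 239.322] pointing down, gripper open.
Joint ranges: [-178.18, 178.18], [-50.72, 133.34], [12.68, 142.11], [-81.47, 261.47], [9.98, 163.14], [-165.26, 165.26]. Speed limits (degrees/s): [136.94, 136.94, 180, 180, 180, 180].

INTERFACE

Orientations are given as [roll, pitch, yaw] about the fixed x, y, z axes, in that order (R = Rz(yaw) Ry(pitch) Rx(roll)).
In Python, from cell import robot, vision, workorder gives the robot as it stands.
- The arm moves only by the shell command python3 -m jog 'ROWS' [FORCE]. ROWS is JSON, a list of rows, each a list of 3 entries, a list of its own where there are three numbers: the finger opening in mm, from 0 to 85.4, then the shift along the world's x, y, z in mm, then the turn, a rotation vector about the world's x, y, z in rad. In form: [[gripper, [x, y, z], [wx, wy, wz]], ...]. A call has 1 to 12 rows; each row shifts and turns the commanded pose from where the row before left it; what a row does not reach is not made up. A row lasts 1/12 s, in which the tool goes at most 41.7 mm and 7.16 degrees, less where a joint would pass 70% of its speed; a pose out of reach is approached as far as the arm can. A call with a gripper value outside its range is refused whole. The fingers move at their own pace and stop on an object; FORCE is the grip in N (left out, the last holds). Time passes only in rows, so rows that do not move let the fingers close. It gives the time, the measured TCP pose, the force, the opening and the grip force at its end, in the units of the state.
- robot.state(): the state, without advancing time (a new reading comes with each control period).
- vision.camera(name): name is "scene" or "top" or "wrist"; returns a dict with "img" (384x512x3 uint8, red, green, blue), "mtx" (3x3 intrinsics, pixels), "view" (4x4, takes a point from world to camera coordinates). Camera axes: x right, y down, z forward; pixel columns grow to the right and rows downward; lengths in mm; the calibration is good to about 2 mm. The wrist camera is an equidistant fisheye: a pixel r from the principal point sees the ray r / f radians off the axis. A picture is of the moment at which its call begins. There is no depth.
- workorder.job_done(): hands the job in; it is judged then, once.
The state is a dict: "time_s": time; "joint_positions": joint angles; "qd": joint speeds; "joint_efforts": joint torques, N m; "ee_pos": TCP position; "tcp_rot": TCP orientation; "force": force on the tool from outside, world axes, zero at the start; "wrist_torque": the same for the moment, N m; "width": finger opening in mm; "gripper_force": force on a finger pad.
Only numpy, scipy, OpenCV 4.12 (cv2) and the standard library are available. Lean on these libraries where they do the work, as an engineer would, in place of code of your own. Each camera call takes 0.05 s, during which the arm holds its last target. There are 200 camera calls.

## Working session

There is one attempt and no reset: what is moved stays moved. The work goes in short steps, Python scripts to look and compute and a shell command to move; the robot and the scene stay as the last step left them, time stands still between calls to the robot, and variables do not carry over. Pictures are saved under pics/ and viewed, at most 10 in all, crops included, and the job is handed in when it is done.

```bash
ls; mkdir -p pics; python3 - <<'E'
from cell import robot,vision
import cv2
s=robot.state();print(s)
for n in("top","scene"):
    c=vision.camera(n);cv2.imwrite(f"pics/{n}0.png",cv2.resize(c["img"][:,:,::-1],None,fx=1.5,fy=1.5,interpolation=cv2.INTER_CUBIC));print(n,c["mtx"],c["view"])
E
```

```text
pics
{'time_s': 0.0, 'joint_positions': array([ 5.89963228e+01,  2.18418986e+01,  7.43862746e+01,  1.49985149e-03,
        8.38579138e+01, -1.23365858e+01]), 'qd': array([-0.07371711, -0.01804006,  0.12776668,  0.02667079, -0.04588926,
       -0.02662199]), 'joint_efforts': array([ 1.14168692e-03, -4.48454010e+01, -2.31279087e+01, -1.59504002e-04,
        4.73459877e-03,  7.14960294e-06]), 'ee_pos': array([175.88955617, 520.81354357, 238.69430506]), 'tcp_rot': array([-1.79916219e+02, -1.98494134e-02,  1.61332732e+02]), 'force': array([-0.03497917, -0.89644578,  0.12065246]), 'wrist_torque': array([ 0.01190704,  0.01363923, -0.01869205]), 'gripper_force': 0.0, 'width': 85.17511403556334}
top [[408.24311318   0.         257.52622856]
 [  0.         408.24311318 192.17068131]
 [  0.           0.           1.        ]] [[-1.77178738e-02 -9.99808808e-01 -8.27194209e-03  4.26389200e+00]
 [-9.81742608e-01  1.89636194e-02 -1.89266565e-01  5.74668106e+02]
 [ 1.89387245e-01  4.76751689e-03 -9.81890901e-01  1.26491023e+03]
 [ 0.00000000e+00  0.00000000e+00  0.00000000e+00  1.00000000e+00]]
scene [[447.52769891   0.         259.33931104]
 [  0.         447.52769891 194.27912281]
 [  0.           0.           1.        ]] [[ 9.08884426e-01 -4.16677984e-01 -1.75657913e-02 -5.40370651e+02]
 [-2.28596402e-01 -4.62516031e-01 -8.56634464e-01  2.02580945e+02]
 [ 3.48816262e-01  7.82597201e-01 -5.15624706e-01  1.23038846e+03]
 [ 0.00000000e+00  0.00000000e+00  0.00000000e+00  1.00000000e+00]]
```

View pics/top0.png

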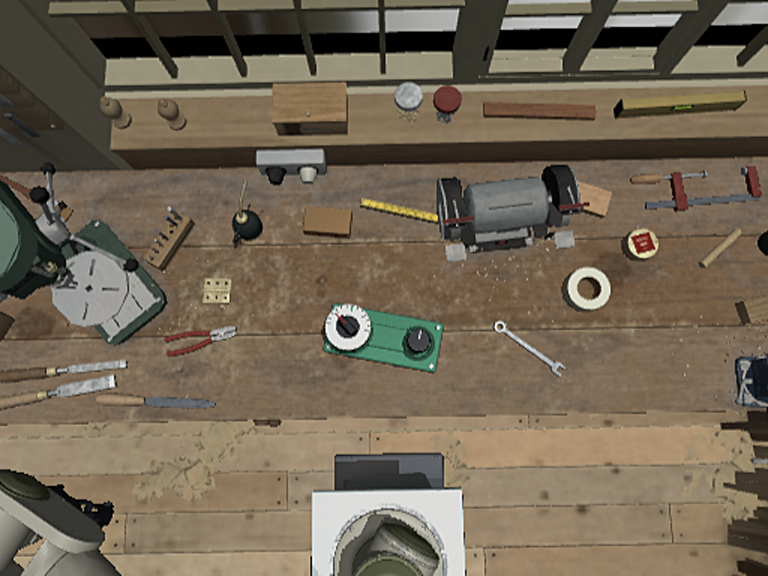

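View pics/scene0.png

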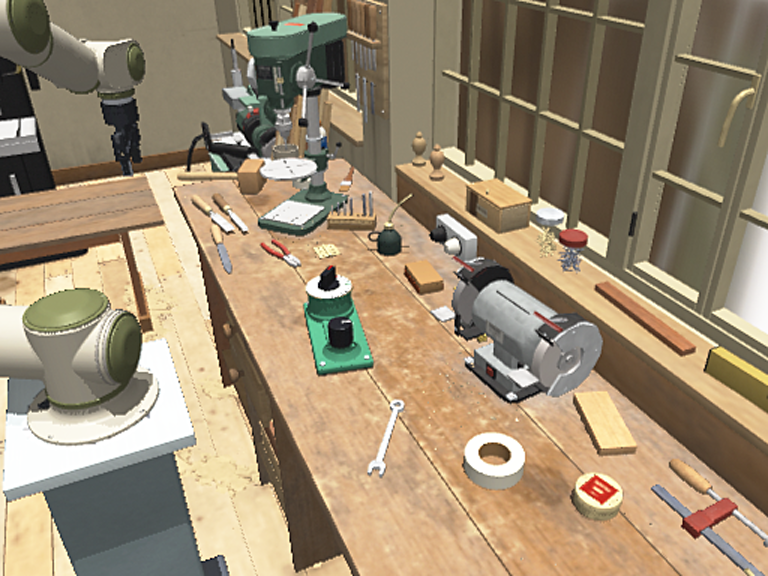

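Top view: dial and knob at about (347,326), cap at (419,341), in the 1.5x pixels, with the tester slightly rotated. I'll zoom in for measurement.

```bash
cat > h.py <<'E'
import numpy as np,cv2
from cell import robot,vision
def ray(c,u,v,z):
    M=c["mtx"];V=c["view"];R=V[:3,:3];t=V[:3,3]
    d=R.T@np.linalg.solve(M,[u,v,1.]);o=-R.T@t
    return o+d*(z-o[2])/d[2]
def proj(c,P):
    p=c["view"][:3,:3]@np.array(P,float)+c["view"][:3,3];q=c["mtx"]@p;return q[:2]/q[2]
E
python3 - <<'E'
from h import *
ims=[]
for n,(x0,y0) in(("top",(208,192)),("scene",(195,168))):
    c=vision.camera(n);im=c["img"][y0:y0+64 if n=="top" else y0+84,x0:x0+96 if n=="top" else x0+60,::-1]
    f=4 if n=="scene" else 8
    ims.append(cv2.resize(im,None,fx=8 if n=="top" else 6,fy=8 if n=="top" else 6,interpolation=cv2.INTER_CUBIC))
    cv2.imwrite(f"pics/{n}z.png",ims[-1])
c=vision.camera("top")
for z,uv in((81,(347/1.5,327/1.5)),(85,(419/1.5,339/1.5))):print(ray(c,*uv,z))
E
```

```text
[488.84314142  76.9646822   81.        ]
[460.51586452 -72.36223357  85.        ]
```

View pics/topz.png

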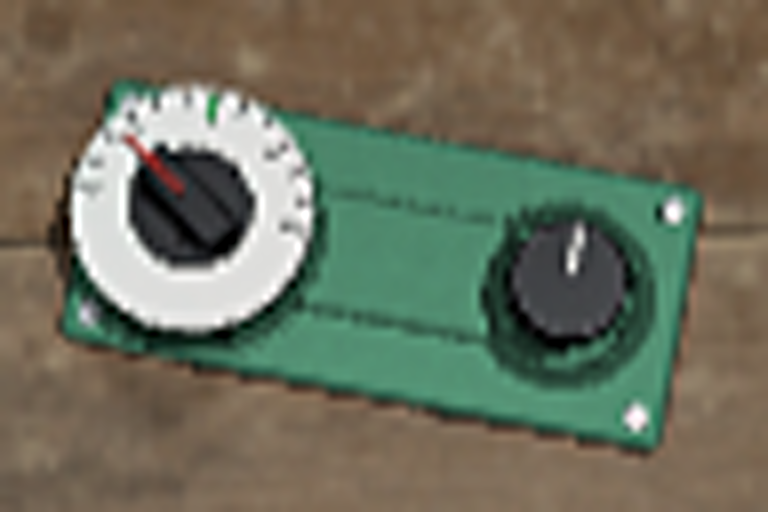

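Zoom: dial centre ≈(193,208), green mark (213,108), red pointer (127,137)→(182,190), cap top centre (571,279).

```bash
python3 - <<'E'
from h import *
c=vision.camera("top")
f=lambda x,y,z:ray(c,208+(x+.5)/8-.5,192+(y+.5)/8-.5,z)
D=f(193,208,81);C=f(571,279,85);print(D,C,np.linalg.norm((D-C)[:2]))
a=lambda v:np.degrees(np.arctan2(v[1],v[0]))
print("tester yaw",a((D-C))-90,"mark",a(f(213,108,81)-D),"index",a(f(578,228,85)-f(571,270,85)))
for z in(87,100,120):print("ptr",z,a(f(127,137,z)-f(182,190,z)),a(f(127,137,z)-D))
m=(D+C)/2;print("corners yaw",a(f(125,82,28)-f(700,188,28))-90,a(f(65,335,28)-f(655,450,28))-90)
E
```

```text
[490.2010166   75.84735332  81.        ] [459.17700338 -71.0955217   85.        ] 150.18221570741323
tester yaw -11.921761183994434 mark -11.60179564396728 index -11.002604548077125
ptr 87 45.16673199828479 42.39621282386467
ptr 100 45.16673199828488 43.17004896799583
ptr 120 45.166731998284895 44.57454142889445
corners yaw -11.639942795618524 -12.024601181818568
```

```bash
python3 -m jog '[[85,[20,-28,-2],[0,0,0.09]],[85,[20,-28,-2],[0,0,0.09]],[85,[20,-28,-2],[0,0,0.09]],[85,[20,-28,-2],[0,0,0.09]],[85,[20,-28,-2],[0,0,0.09]],[85,[20,-28,-2],[0,0,0.09]],[85,[20,-28,-2],[0,0,0.09]],[85,[20,-28,-2],[0,0,0.09]],[85,[20,-28,-2],[0,0,0.09]],[85,[20,-28,-2],[0,0,0.09]],[85,[20,-28,-2],[0,0,0.09]],[85,[20,-28,-2],[0,0,0.09]]]'
python3 -m jog '[[85,[20,-28,-2],[0,0,0]],[85,[20,-28,-2],[0,0,0]],[85,[20,-28,-2],[0,0,0]],[85,[0,0,0],[0,0,0]],[85,[0,0,0],[0,0,0]]]'
python3 - <<'E'
from h import *
c=vision.camera("wrist");print(c["mtx"],c["view"]);print(robot.state()["joint_positions"])
cv2.imwrite("pics/w1.png",cv2.resize(c["img"][:,:,::-1],None,fx=1.5,fy=1.5,interpolation=cv2.INTER_CUBIC))
E
```

```text
time_s: 1.3
ee_pos: [416.7, 183.5, 215.3]
tcp_rot: [-180.0, 0.0, -136.5]
force: [-0.4, 0.3, 0.2]
width: 85.0
gripper_force: 0.0
time_s: 1.72
ee_pos: [476.6, 99.8, 208.9]
tcp_rot: [180.0, -0.0, -136.9]
force: [-0.0, 1.1, 0.1]
width: 85.0
gripper_force: 0.0
[[297.31863964   0.         258.18346983]
 [  0.         297.31863964 196.00269852]
 [  0.           0.           1.        ]] [[-6.83227013e-01  7.30205931e-01 -3.82509492e-04  2.53894115e+02]
 [ 6.91910187e-01  6.47562322e-01  3.19254338e-01 -4.28053920e+02]
 [ 2.33369110e-01  2.17858526e-01 -9.47668993e-01  2.19495015e+02]
 [ 0.00000000e+00  0.00000000e+00  0.00000000e+00  1.00000000e+00]]
[-2.02387225e+00  1.69971929e+01  8.70631639e+01  1.11541161e-02
  7.59804769e+01 -1.35169934e+02]
```

View pics/w1.png

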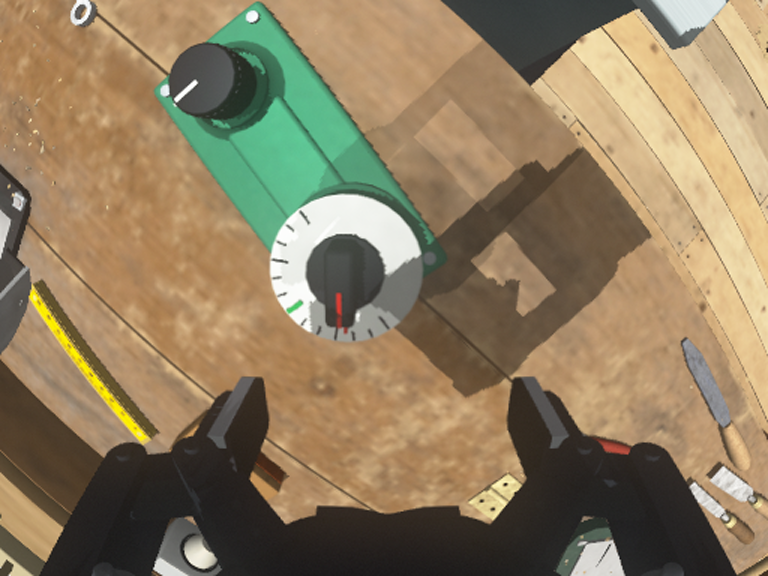

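Wrist view: pointer ≈(338,293)→(343,330), dial centre ≈(346,268), green mark (294,306), cap top centre ≈(203,78). I'll map these through the fisheye model.

```bash
cat >> h.py <<'E'
def wray(c,x,y,z,s=1.5):
    u=(x+.5)/s-.5;v=(y+.5)/s-.5;M=c["mtx"];V=c["view"];R=V[:3,:3];t=V[:3,3]
    p=np.array([u-M[0,2],v-M[1,2]]);r=np.hypot(*p);th=r/M[0,0]
    d=R.T@np.array([*(p/r*np.sin(th)),np.cos(th)]);o=-R.T@t
    return o+d*(z-o[2])/d[2]
ang=lambda v:np.degrees(np.arctan2(v[1],v[0]))
E
python3 - <<'E'
from h import *
c=vision.camera("wrist");f=lambda x,y,z:wray(c,x,y,z)
L=f(271,270,81);Rr=f(423,268,81);T=f(346,195,81);B=f(346,342,81)
K=np.array([L,Rr,T,B]);A=np.c_[2*K[:,:2],np.ones(4)];s=np.linalg.lstsq(A,(K[:,:2]**2).sum(1),rcond=None)[0];D=np.r_[s[:2],81]
print(D,"R",np.sqrt(s[2]+s[0]**2+s[1]**2))
print("mark",ang(f(294,306,81)-D),"cap",f(203,78,85),"index",ang(f(176,100,85)-f(197,83,85)))
print("bar sides",ang(f(327,326,118)-f(327,250,118)),ang(f(354,322,118)-f(354,250,118)),"ptr on dial",ang(f(344,329,87)-D), f(344,329,87))
print(robot.state()["ee_pos"])
E
```

```text
[489.71041113  77.00274781  81.        ] R 47.485233331544975
mark -13.46330146842298 cap [457.68955395 -69.84987792  85.        ] index -15.52739099981613
bar sides 40.75658060927165 41.859925703470594 ptr on dial 40.375182339846965 [516.88672747 100.11131577  87.        ]
[475.60638418 101.42744735 209.26943276]
```

```bash
python3 -m jog '[[70,[5,-8.3,-10],[0,0,0]],[60,[5,-8.3,-20],[0,0,0]],[55,[4,-8,-20],[0,0,0]],[50,[0,0,-20],[0,0,0]],[50,[0,0,-20],[0,0,0]],[50,[0,0,-18],[0,0,0]],[50,[0,0,0],[0,0,0]],[50,[0,0,0],[0,0,0]]]' 30
python3 -m jog '[[30,[0,0,0],[0,0,0]],[5,[0,0,0],[0,0,0]],[5,[0,0,0],[0,0,0]],[5,[0,0,0],[0,0,0]],[5,[0,0,0],[0,0,0]],[5,[0,0,0],[0,0,0]],[5,[0,0,0],[0,0,0]]]' 30
```

```text
time_s: 2.48
ee_pos: [489.6, 76.8, 100.9]
tcp_rot: [179.9, -0.1, -136.7]
force: [0.0, 0.2, -0.4]
width: 49.7
gripper_force: 0.0
time_s: 3.07
ee_pos: [490.4, 76.6, 102.4]
tcp_rot: [-179.9, 0.1, -136.8]
force: [-1.6, 0.7, 6.4]
width: 15.4
gripper_force: 31.2
```

```bash
python3 -m jog '[[5,[0,0,1.5],[0,0,-0.096]],[5,[0,0,0],[0,0,-0.096]],[5,[0,0,0],[0,0,-0.096]],[5,[0,0,0],[0,0,-0.096]],[5,[0,0,0],[0,0,-0.096]],[5,[0,0,0],[0,0,-0.096]],[5,[0,0,0],[0,0,-0.096]],[5,[0,0,0],[0,0,-0.096]],[5,[0,0,0],[0,0,-0.096]],[5,[0,0,0],[0,0,-0.096]],[5,[0,0,0],[0,0,0]],[5,[0,0,0],[0,0,0]]]'
python3 -m jog '[[5,[0,0,0],[0,0,0]],[5,[0,0,0],[0,0,0]]]'
```

```text
time_s: 4.07
ee_pos: [491.1, 74.1, 102.6]
tcp_rot: [-179.8, 0.2, 168.2]
force: [4.2, -14.9, -11.0]
width: 15.3
gripper_force: 31.7
time_s: 4.23
ee_pos: [491.1, 74.1, 102.6]
tcp_rot: [-179.8, 0.2, 168.2]
force: [5.1, -14.0, -9.9]
width: 15.6
gripper_force: 31.7
```

```bash
python3 -m jog '[[5,[0.5,-2,-1],[0,0,0]],[5,[0,0,0],[0,0,0]],[5,[0,0,0],[0,0,0]],[20,[0,0,0],[0,0,0]],[40,[0,0,0],[0,0,0]],[55,[0,0,0],[0,0,0]],[55,[0,0,0],[0,0,0]],[70,[0,0,20],[0,0,0]],[85,[-10,0,25],[0,0,0]],[85,[-20,0,30],[0,0,0]],[85,[-30,0,30],[0,0,0]]]'
python3 -m jog '[[85,[-20,-20,0],[0,0,0]],[85,[0,0,0],[0,0,0]],[85,[0,0,0],[0,0,0]],[85,[0,0,0],[0,0,0]]]'
python3 - <<'E'
from h import *
c=vision.camera("wrist")
cv2.imwrite("pics/w2.png",cv2.resize(c["img"][:,:,::-1],None,fx=1.5,fy=1.5,interpolation=cv2.INTER_CUBIC))
c=vision.camera("top");cv2.imwrite("pics/t2.png",cv2.resize(c["img"][192:256,208:304,::-1],None,fx=8,fy=8,interpolation=cv2.INTER_CUBIC))
E
```

```text
time_s: 5.15
ee_pos: [431.2, 74.4, 207.0]
tcp_rot: [180.0, -0.0, 168.2]
force: [1.1, -0.7, 0.5]
width: 84.7
gripper_force: 0.0
time_s: 5.48
ee_pos: [411.4, 54.6, 206.1]
tcp_rot: [180.0, -0.0, 168.2]
force: [-0.5, 0.4, 0.7]
width: 84.8
gripper_force: 0.0
```

View pics/w2.png

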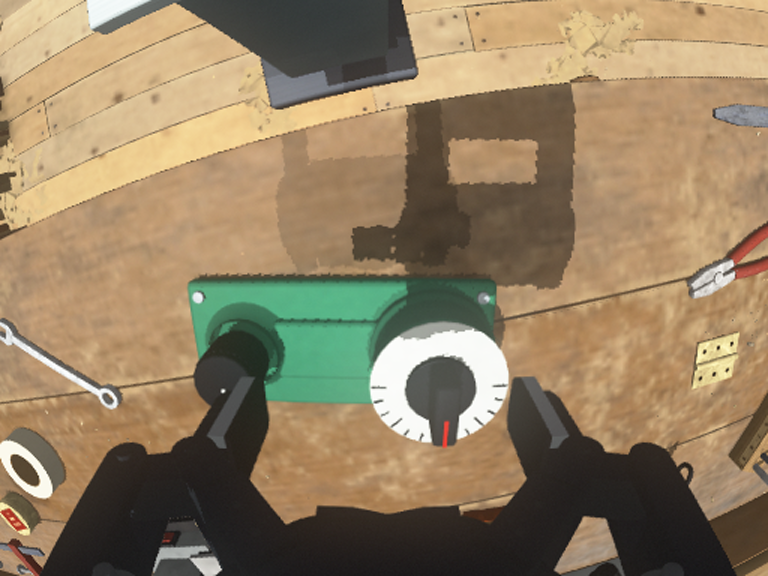

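Wrist view: pointer at (446,432) over the dial, pointing to the tester's +x; the bar hides the green mark behind it. Checking the top camera.

View pics/t2.png

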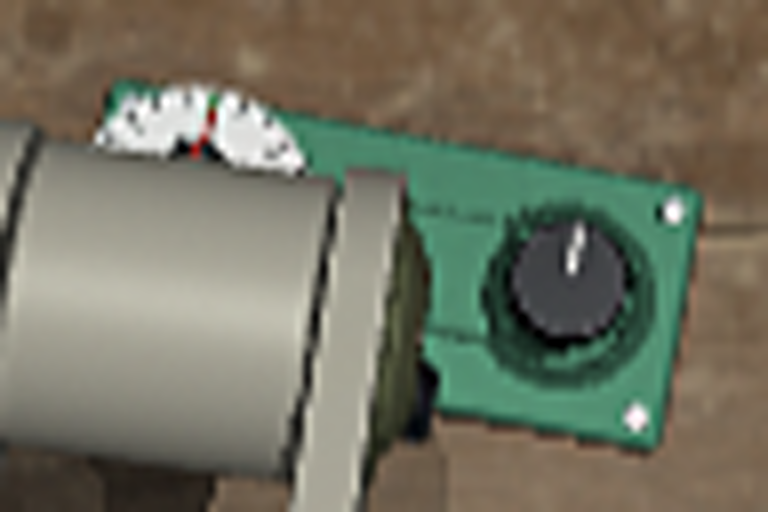

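Top view: the red pointer (197,155)→(211,112) meets the green mark at (213,103). Quick numeric check.

```bash
python3 - <<'E'
from h import *
c=vision.camera("top");im=c["img"].astype(int);D=np.array([490.3,75.5,0])
r,g,b=[im[:,:,i] for i in range(3)]
cy,cx=np.mgrid[0:384,0:512];roi=(abs(cx-234)<10)&(cy>198)&(cy<213)
W=np.clip(r-np.maximum(g,b)-25,0,None)*roi
for y in range(200,213):
    if W[y].sum()>20:
        x=(W[y]*cx[y]).sum()/W[y].sum();p=ray(c,x,y,87);print(y,round(x,2),W[y].sum(),p.round(1),"ang",ang(p-D).round(1))
G=np.clip(g-np.maximum(r,b)-25,0,None)*roi*(cy>202)*(cy<209)
for y in range(200,213):
    if G[y].sum()>20:
        x=(G[y]*cx[y]).sum()/G[y].sum();p=ray(c,x,y,81);print("green",y,round(x,2),p.round(1),"ang",ang(p-D).round(1))
E
```

```text
206 234.0 90 [525.8  68.   87. ] ang -12.0
207 233.84 43 [522.6  68.5  87. ] ang -12.2
208 233.0 24 [519.5  71.1  87. ] ang -8.5
209 233.0 78 [516.3  71.2  87. ] ang -9.5
210 232.0 108 [513.2  74.3  87. ] ang -3.0
211 232.0 63 [510.1  74.3  87. ] ang -3.4
green 204 234.0 [533.1  68.3  81. ] ang -9.5
```

```bash
python3 -m jog '[[85,[4.8,-12.6,0],[0,0,-0.084]],[85,[4.8,-12.6,0],[0,0,-0.084]],[85,[4.8,-12.6,0],[0,0,-0.084]],[85,[4.8,-12.6,0],[0,0,-0.084]],[85,[4.8,-12.6,0],[0,0,-0.084]],[85,[4.8,-12.6,0],[0,0,-0.084]],[85,[4.8,-12.6,0],[0,0,-0.084]],[85,[4.8,-12.6,0],[0,0,-0.084]],[85,[4.8,-12.6,0],[0,0,-0.084]],[85,[4.8,-12.6,0],[0,0,-0.084]],[85,[0,0,0],[0,0,0]],[85,[0,0,0],[0,0,0]]]'
python3 - <<'E'
from h import *
c=vision.camera("wrist");print(robot.state()["ee_pos"],robot.state()["joint_positions"])
cv2.imwrite("pics/w3.png",cv2.resize(c["img"][:,:,::-1],None,fx=1.5,fy=1.5,interpolation=cv2.INTER_CUBIC))
E
```

```text
time_s: 6.63
ee_pos: [459.3, -71.5, 205.7]
tcp_rot: [-180.0, -0.1, 120.2]
force: [-0.3, -0.2, -0.4]
width: 84.9
gripper_force: 0.0
[459.02928973 -71.08721697 205.79673092] [-2.34617709e+01  1.50511212e+01  9.05369051e+01  1.10683392e-02
  7.44835637e+01 -5.36803102e+01]
```

View pics/w3.png

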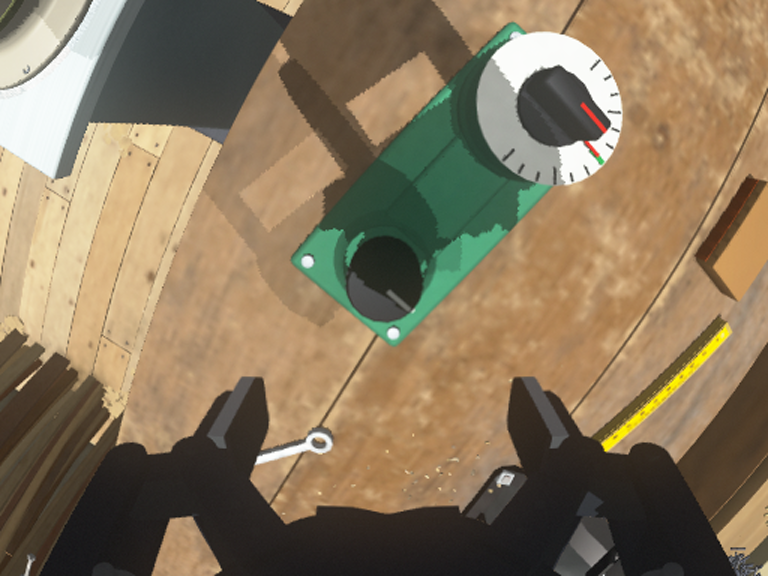

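Wrist view: the red pointer's end (587,143)→(599,157) runs straight into the green mark (600,161), so zero is set. Cap top ≈(381,287). Compute the angles and cap centre.

```bash
python3 - <<'E'
from h import *
c=vision.camera("wrist");f=lambda x,y,z:wray(c,x,y,z)
K=np.array([f(*p,81) for p in((477,100),(545,32),(622,105),(557,186))]);A=np.c_[2*K[:,:2],np.ones(4)];s=np.linalg.lstsq(A,(K[:,:2]**2).sum(1),rcond=None)[0];D=s[:2]
print(D,np.sqrt(s[2]+s@np.r_[s[:2],0]))
print("green",ang(f(600,161,81)[:2]-D),"ptr dial",ang(f(588,145,83)[:2]-D),ang(f(597,155,83)[:2]-D),"bar ptr",ang(f(605,130,120)-f(584,105,120)))
print("cap",f(381,287,85))
E
```

```text
[490.62919568  75.70681537] 47.82450431467862
green -12.32321745875779 ptr dial -12.332478829021971 -11.827065593296638 bar ptr -12.451638138597776
cap [457.41760672 -72.50326978  85.        ]
```

```bash
python3 -m jog '[[85,[0.3,-0.4,-30],[0,0,0]],[85,[0,0,-30],[0,0,0]],[85,[0,0,-30],[0,0,0]],[85,[0,0,-25],[0,0,0]],[85,[0,0,-20],[0,0,0]],[85,[0,0,-12],[0,0,0]],[85,[0,0,0],[0,0,0]],[70,[0,0,0],[0,0,0]],[60,[0,0,0],[0,0,0]],[54,[0,0,0],[0,0,0]]]' 50
python3 -m jog '[[30,[0,0,0],[0,0,0]],[30,[0,0,0],[0,0,0]],[30,[0,0,0],[0,0,0]],[30,[0,0,0],[0,0,0]],[30,[0,0,0],[0,0,0]],[30,[0,0,0],[0,0,0]]]' 50
python3 -c "
from cell import robot;print(robot.state()['wrist_torque'])"
```

```text
time_s: 7.57
ee_pos: [459.9, -71.9, 60.3]
tcp_rot: [179.9, 0.1, 120.1]
force: [-0.1, 0.4, 0.4]
width: 54.1
gripper_force: 0.0
time_s: 8.07
ee_pos: [458.0, -72.7, 60.6]
tcp_rot: [-179.8, 0.0, 120.1]
force: [-12.2, -6.8, 14.3]
width: 45.6
gripper_force: 49.6
[-1.21496231  2.01854629 -0.08561526]
```

```bash
python3 -m jog '[[30,[-1.6,-0.9,0.8],[0,0,0]],[30,[0,0,0],[0,0,0]],[30,[0,0,0],[0,0,0]]]'
python3 -c "
from cell import robot;print(robot.state()['wrist_torque'])"
python3 -m jog '[[30,[0,0,0],[0,0,0.07]],[30,[0,0,0],[0,0,0.07]],[30,[0,0,0],[0,0,0.07]],[30,[0,0,0],[0,0,0]],[30,[0,0,0],[0,0,0]]]'
python3 -c "
from cell import robot;print(robot.state()['wrist_torque'])"
```

```text
time_s: 8.32
ee_pos: [457.8, -73.0, 60.7]
tcp_rot: [180.0, 0.0, 120.1]
force: [-2.5, -1.2, 6.4]
width: 45.4
gripper_force: 52.0
[-0.32869265  0.62453049 -0.0472311 ]
time_s: 8.73
ee_pos: [458.0, -72.9, 60.7]
tcp_rot: [180.0, 0.0, 132.0]
force: [-3.0, -0.9, 7.7]
width: 45.5
gripper_force: 54.0
[-0.29088301  0.6455621  -0.89322535]
```

CCW meets a reaction of 0.9 N m: the stop. Trying clockwise.

```bash
python3 -m jog '[[30,[0,0,0],[0,0,-0.1]],[30,[0,0,0],[0,0,-0.1]],[30,[0,0,0],[0,0,-0.1]],[30,[0,0,0],[0,0,-0.1]],[30,[0,0,0],[0,0,-0.1]],[30,[0,0,0],[0,0,0]],[30,[0,0,0],[0,0,0]]]'
python3 -c "
from cell import robot;print(robot.state()['wrist_torque'])"
```

```text
time_s: 9.32
ee_pos: [457.7, -73.1, 60.7]
tcp_rot: [-180.0, 0.1, 103.5]
force: [-4.5, -2.0, 7.0]
width: 45.6
gripper_force: 52.2
[-4.80754316e-01  8.70476047e-01 -3.50595053e-04]
```

```bash
python3 -m jog '[[30,[0,0,0],[0,0,-0.095]],[30,[0,0,0],[0,0,-0.095]],[30,[0,0,0],[0,0,-0.095]],[30,[0,0,0],[0,0,-0.095]],[30,[0,0,0],[0,0,-0.095]],[30,[0,0,0],[0,0,-0.095]],[30,[0,0,0],[0,0,-0.095]],[30,[0,0,0],[0,0,-0.095]],[30,[0,0,0],[0,0,-0.095]],[30,[0,0,0],[0,0,-0.095]],[30,[0,0,0],[0,0,0]],[30,[0,0,0],[0,0,0]]]'
python3 -c "
from cell import robot;print(robot.state()['wrist_torque'])"
```

```text
time_s: 10.32
ee_pos: [457.0, -73.0, 60.7]
tcp_rot: [-179.9, 0.1, 49.0]
force: [-8.8, -3.1, 11.1]
width: 45.7
gripper_force: 52.6
[-0.4368569   1.35528313 -0.14138173]
```

Still free; now lift gently, watching the force.

```bash
python3 -m jog '[[30,[-0.7,-0.2,1],[0,0,0]],[30,[0,0,2],[0,0,0]],[30,[0,0,2],[0,0,0]],[30,[0,0,2],[0,0,0]],[30,[0,0,0],[0,0,0]],[30,[0,0,0],[0,0,0]]]'
```

```text
time_s: 10.82
ee_pos: [456.9, -72.9, 67.2]
tcp_rot: [-180.0, 0.0, 49.0]
force: [-3.0, -0.4, 1.3]
width: 45.4
gripper_force: 51.8
```

```bash
python3 -m jog '[[30,[0,0,6],[0,0,0]],[30,[0,0,8],[0,0,0]],[30,[0,0,8],[0,0,0]],[30,[0,0,8],[0,0,0]],[30,[0,0,8],[0,0,0]],[30,[0,0,14],[0,0,0]],[30,[0,0,18],[0,0,0]],[30,[0,0,20],[0,0,0]],[30,[0,0,20],[0,0,0]],[30,[0,0,15],[0,0,0]],[30,[0,0,8],[0,0,0]],[30,[0,0,3],[0,0,0]]]'
python3 -m jog '[[30,[0,0,0],[0,0,0]],[30,[0,0,0],[0,0,0]],[30,[0,0,0],[0,0,0]],[30,[0,0,0],[0,0,0]],[30,[0,0,0],[0,0,0]],[30,[0,0,0],[0,0,0]]]'
python3 - <<'E'
from h import *
c=vision.camera("wrist")["img"][:,:,::-1];s=vision.camera("scene")["img"][130:290,150:350,::-1]
cv2.imwrite("pics/e.png",np.hstack([cv2.resize(c,(427,320)),cv2.resize(s,(373,320))]))
E
```

```text
time_s: 11.82
ee_pos: [457.5, -73.2, 204.7]
tcp_rot: [179.8, -0.1, 49.0]
force: [0.2, -0.4, -1.3]
width: 45.1
gripper_force: 51.7
time_s: 12.32
ee_pos: [457.0, -73.0, 202.7]
tcp_rot: [-180.0, 0.0, 49.0]
force: [-0.0, -0.3, -1.3]
width: 46.0
gripper_force: 51.7
```

View pics/e.png

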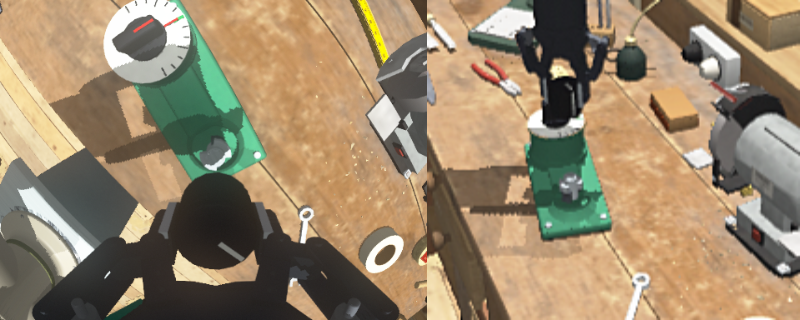

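The cap is in the gripper at wrist-view (215,220), lifted about 140 mm. The spindle is bare at (215,150), and the pointer is still on the mark at about (175,18).

```bash
python3 -c "
from cell import workorder;print(workorder.job_done())"
```

```text
the job is handed in; nothing more can be done
None
```

The job is handed in: I turned the zero knob onto its green mark, found the cap's thread to be left-handed, unscrewed the cap clockwise and lifted it off, and the gripper holds it upright about 140 mm above its seat (12.3 s on the clock before hand-in, no verdict returned).

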